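Close a grinding jar under the swing clamp of a bench mill with spacer discs

TASK

Get the grinding jar ready in the bench mill: set its loose steel lid on the open jar so that it sits fully home and level, then stack aluminium spacer discs squarely on the lid's boss until the swing clamp, turned in over the jar and pressed down by its knob, bears firmly on the top disc instead of running out of travel. Finish while still pressing the clamp down on the stack - its spring lifts it again if you let go - and leave the unused discs on the worktop and the other things on the bench where they are.

Things in the scene. Friction and masses are not known exactly. Their poses are not given: they have to be found in the camera images.
- mill: the bench mill, a grey housing 250 x 180 mm, 44 mm high, fixed. Origin: centre of its underside on the worktop; its x points from the control panel (robot side) to the clamp post at the back, z up. The jar's axis is at x = -30 mm, y = 0 in this frame; the steel clamp post (radius 10 mm, top at z = 202 mm) is at x = +85 mm, y = 0. A 0.25 m tall water bath stands along the right of the work, y below -0.45 m.
- jar_rim (a point): centre of the jar's mouth, at the level of its flat rim. Open steel jar, outer diameter 76 mm, bore 60 mm, 34 mm deep, standing fixed in the mill's cup; its rim stands between 80 and 98 mm above the worktop, different each time. z up.
- lid_boss (a point): loose steel jar lid, 0.34 kg: centre of the boss (50 mm diameter, 14 mm high) on top, to grip it by. Below the boss a flange (80 mm diameter, 8 mm thick), below that a chamfered spigot (53 mm diameter, 6 mm deep) that enters the jar's bore. The point is 7 mm below the boss's flat top, 15 mm above the flange's underside, 21 mm above the lid's lowest face. Seated, it is 15 mm above the rim.
- spacer_1_mid (a point): centre of an aluminium spacer disc, 54 mm diameter, 10 mm thick, flat on both sides, about 60 g; half-way up. The four discs are alike and lie flat in two piles of two on the worktop; this one starts under disc 2.
- spacer_2_mid (a point): like spacer 1; starts on top of disc 1.
- spacer_3_mid (a point): like spacer 1; starts under disc 4.
- spacer_4_mid (a point): like spacer 1; starts on top of disc 3.
- clamp_knob: the black round knob (33 mm diameter, 40 mm tall, vertical axis) on the end of the clamp arm, by which the clamp is swung and pressed. Origin: on its axis, on the arm's top; the knob's top is 44 mm above the origin. It stands 115 mm from the post's axis, right above the foot.
- knob_grip (a point): point on the knob's axis at the height to grip, 24 mm above clamp_knob and 20 mm below the knob's top; 208 mm above the worktop while the clamp is up.
- press_foot: the clamp's round rubber foot (34 mm diameter) under the arm's end, below the knob. Origin: centre of its flat lower face; 150 mm above the worktop while the clamp is up. The right stack (two or three discs) leaves about 8 to 18 mm under it. The foot is sprung in the arm: it yields upward up to 8 mm, 2 N per mm.
- clamp_swing (a joint): swing of the clamp about its post (vertical axis), rad. 0: the foot is centred over the jar, against a stop; grows as the arm turns away clockwise seen from above, to the robot's left (1.57: arm at right angles, knob on the mill's +y side). Turns easily, stays where left.
- clamp_arm (a joint): how far the clamp arm is pressed down, m: 0 up (where a preloaded spring of 150 N/m lifts it), 0.023 at the end of its travel, a hard stop. Pressing the arm alone takes 2 to 6 N. If the foot does not bear on the discs before the stop, another disc is needed.
- timer: a white bench timer, 64 x 64 x 19 mm, loose on the worktop; not part of the job. Origin: centre of its underside.
- marker: a marker pen, 135 mm long, 16 mm thick, lying loose on the worktop; not part of the job. Origin: centre of its underside.
- tape: a roll of masking tape lying flat, 62 mm diameter, 19 mm high, loose; not part of the job. Origin: centre of its underside.

How it is judged:
On the way, in this order (a step that is already met when the one before it is completed fails the run):
1. the lid is seated level on the jar and let go (horizontal distance between lid_boss and jar_rim below 0.005 m and z of lid_boss in the frame of jar_rim between 0.012 and 0.0175 m and angle between lid_boss's own z axis and vertical below 0.04 rad and contact force between the fingers and jar_lid below 0.1 N), for 0.2 s.
2. a spacer disc lies squarely on the lid's boss, let go (((horizontal distance between spacer_1_mid and lid_boss below 0.009 m and distance between spacer_1_mid and lid_boss below 0.016 m and contact force between the fingers and spacer_1 below 0.1 N) or (horizontal distance between spacer_2_mid and lid_boss below 0.009 m and distance between spacer_2_mid and lid_boss below 0.016 m and contact force between the fingers and spacer_2 below 0.1 N) or (horizontal distance between spacer_3_mid and lid_boss below 0.009 m and distance between spacer_3_mid and lid_boss below 0.016 m and contact force between the fingers and spacer_3 below 0.1 N) or (horizontal distance between spacer_4_mid and lid_boss below 0.009 m and distance between spacer_4_mid and lid_boss below 0.016 m and contact force between the fingers and spacer_4 below 0.1 N))), for 0.2 s.
At the end, for the whole second after the job is handed in: Lid home on the jar (within 5 mm of its axis, 2.5 mm of home height, tilt < 0.04 rad); clamp foot within 12 mm of the axis, pressing a disc with > 4 N, pushed at the knob by the robot (> 3 N); each disc within 9 mm of the lid axis or flat on worktop or pile (horizontal distance between lid_boss and jar_rim below 0.005 m and z of lid_boss in the frame of jar_rim between 0.012 and 0.0175 m and angle between lid_boss's own z axis and vertical below 0.04 rad and horizontal distance between press_foot and lid_boss below 0.012 m and (contact force between press_foot and spacer_1 above 4 N or contact force between press_foot and spacer_2 above 4 N or contact force between press_foot and spacer_3 above 4 N or contact force between press_foot and spacer_4 above 4 N) and value of joint clamp_arm above 0.001 m and contact force between any of the fingers, the arm and clamp_knob above 3 N and (horizontal distance between spacer_1_mid and lid_boss below 0.009 m or height (world z) of spacer_1_mid below 0.02 m) and (horizontal distance between spacer_2_mid and lid_boss below 0.009 m or height (world z) of spacer_2_mid below 0.02 m) and (horizontal distance between spacer_3_mid and lid_boss below 0.009 m or height (world z) of spacer_3_mid below 0.02 m) and (horizontal distance between spacer_4_mid and lid_boss below 0.009 m or height (world z) of spacer_4_mid below 0.02 m)); the arm keeps its last pose, push and grip.
It fails at once if the timer, the marker or the tape roll is shoved away by more than 25 mm (distance of any of timer, marker, tape from where it was at the start of the episode above 0.025 m).
It also fails if it takes over 72 s, if anything falls off the work surface, if the arm or the gripper's body presses on something with over 40 N, if the wrist force passes 120 N, or if a joint passes its speed limit or range.

ROBOT

A 7-joint arm with a two-finger parallel gripper is mounted at the origin on a cart in front of the work surface, level with it; the furniture and walls round the work are solid. World frame = base frame: x ahead of the robot, y to its left, z up, the work surface at z = 0. Lengths are in m, angles in rad, forces in N, time in s.
With the tool pointing down it reaches from about 0.425 to 0.825 m from the base axis. Payload 3.6 kg.
Tool frame: the origin (TCP) lies at the very end of the fingers, on their centre line; the grasp point (between the pads) lies 19 mm behind it; z points along the fingers, y is the line along which they close (so a half turn about z gives the same grasp; the last joint's range is limited). The gripper opens to 93 mm and grips with 3 to 60 N. Pads are 15 mm wide; open, the fingers measure 128 mm over their backs; the gripper's body (75 mm by 188 mm) begins 65 mm behind the grasp point.
Start: joints at [-1.252, 0.615, -0.013, 1.423, 0.008, 1.103, -0.04], TCP at [0.22, 0.612, 0.219] pointing down, gripper open.
Joint ranges: [-3.12, 3.12], [-0.3, 2.06], [-1.34, 1.32], [0.26, 2.42], [-1.36, 4.5], [0.01, 1.98], [-2.84, 2.84]. Speed limits (rad/s): [2.79, 2.79, 3.14, 3.14, 3.14, 3.14, 3.14].

INTERFACE

Orientations are given as a unit quaternion [x, y, z, w].
In Python, from station import r, imaging gives the robot as it stands.
- The arm moves only by the shell command python3 -m inch 'ROWS'. ROWS is JSON, a list of rows, each an object of numbers: "rx", "ry", "rz": the turn, a rotation vector about the tool's x, y, z in rad; "tx", "ty", "tz": the shift along the tool's x, y, z in mm; "jaw": the closure, from -1 (fully open) to 1 (shut). A call has 1 to 10 rows; each row shifts and turns the commanded pose from where the row before left it, along the tool's axes as they then stand; what a row does not reach is not made up. A row lasts 1/8 s, in which the tool goes at most 62.5 mm and 10.7 degrees, less where a joint would pass 70% of its speed; a pose out of reach is approached as far as the arm can. A call is refused whole if a number of a shift passes 62.5 or a number of a turn 0.188, either way. A call with a gripper value outside its range is refused whole. The fingers move at their own pace and stop on an object; the grip force is fixed at half the most. Time passes only in rows, so rows that do not move let the fingers close. It gives the time, the measured TCP pose, the force, the opening and the grip force at its end, in the units of the state.
- r.read_state(): the state, without advancing time (a new reading comes with each control period).
- imaging.grab_frame(name): name is "side" or "top"; returns a dict with "pixels" (420x560x3 uint8, red, green, blue), "depth" (420x560 float32, m along the optical axis (not along the pixel's ray), 0 where there is no reading), "fx", "fy", "cx", "cy" (pixels), "distortion" ([k1, k2, p1, p2, k3] as OpenCV has them; the pictures are not rectified), "rvec" (rotation vector, rad) and "tvec" (3), from world to camera coordinates, as OpenCV has them. Camera axes: x right, y down, z forward; pixel columns grow to the right and rows downward; lengths in m; the calibration is good to about 2 mm. A picture is of the moment at which its call begins.
- r.job_done(): hands the job in; it is judged then, once.
The state is a dict: "clock": time; "joint_pos": joint angles; "qvel": joint speeds; "tau": joint torques, N m; "eef_pos": TCP position; "orientation": TCP orientation; "ft_force": force on the tool from outside, world axes, zero at the start; "torque": the same for the moment, N m; "grip_width": finger opening in m; "gripper_force": force on a finger pad.
Only numpy, scipy, OpenCV 4.12 (cv2) and the standard library are available. Lean on these libraries where they do the work, as an engineer would, in place of code of your own. Each camera call takes 0.05 s, during which the arm holds its last target. There are 200 camera calls.

## Working session

There is one attempt and no reset: what is moved stays moved. The work goes in short steps, Python scripts to look and compute and a shell command to move; the robot and the scene stay as the last step left them, time stands still between calls to the robot, and variables do not carry over. Pictures are saved under pics/ and viewed, at most 10 in all, crops included, and the job is handed in when it is done.

```bash
ls; mkdir -p pics; python3 - <<'E'
from station import r, imaging
import cv2, numpy as np
for n in("top","side"):
    f=imaging.grab_frame(n); cv2.imwrite(f"pics/{n}0.png",f["pixels"][:,:,::-1]); np.save(f"pics/{n}0.npy",f,allow_pickle=True)
    R=cv2.Rodrigues(np.array(f["rvec"]))[0]; print(n,f["fx"],f["distortion"],-R.T@np.array(f["tvec"]).ravel(),R[2])
print(r.read_state())
E
```

```text
pics
top 394.72380532484334 [-0.07203453  0.          0.          0.          0.        ] [0.4457153  0.00801985 1.22052415] [ 0.06338404 -0.01330938 -0.99790046]
side 408.6931413454923 [-0.02317848  0.          0.          0.          0.        ] [ 0.40431848 -0.82453013  0.93772528] [ 0.12084301  0.73107881 -0.67150632]
{'clock': 0.1, 'joint_pos': array([-1.25150725,  0.61582095, -0.01256581,  1.42471991,  0.00812576,
        1.10338735, -0.04039521]), 'qvel': array([-0.00104465, -0.00129926,  0.00065075, -0.00343265, -0.00010978,
       -0.00036599, -0.00118728]), 'tau': array([ 6.24318145e-04, -4.60038292e+01,  2.09945706e-01, -1.66245300e+01,
       -6.11769548e-02,  1.68919220e-02,  9.59311683e-05]), 'eef_pos': array([0.22009483, 0.61085772, 0.21760438]), 'orientation': array([ 1.72014466e-01,  9.85093761e-01, -1.13164287e-03, -1.57091495e-04]), 'ft_force': array([ 0.12013365, -0.83845188, -0.73731747]), 'torque': array([ 0.03028479,  0.0418718 , -0.02870762]), 'gripper_force': 0.0, 'grip_width': 0.09299971230288305}
```

View pics/top0.png

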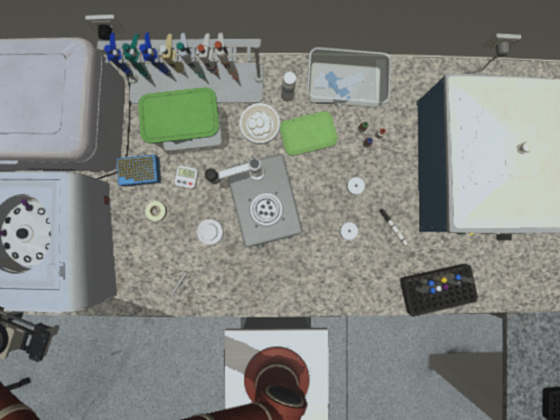

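View pics/side0.png

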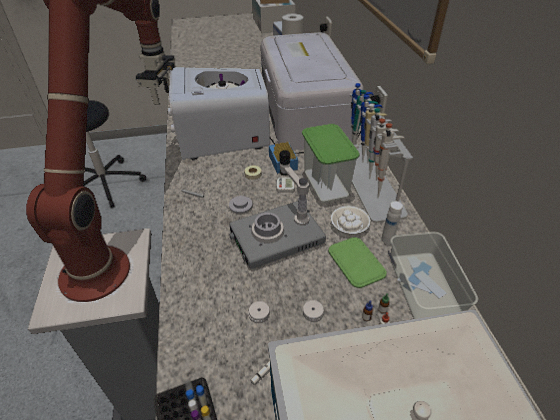

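Top view: lid at (209,231), jar (265,209), knob (212,175), post (254,165), disc piles (356,186) and (349,231), marker (395,225), timer (186,177), tape (155,211). Next I measure them.

```bash
cat > h.py <<'E'
import numpy as np, cv2
from station import r, imaging
def cam(f):
    K=np.array([[f["fx"],0,f["cx"]],[0,f["fy"],f["cy"]],[0,0,1]]); R=cv2.Rodrigues(np.array(f["rvec"]))[0]; t=np.array(f["tvec"]).ravel()
    return K,np.array(f["distortion"]),R,t
def rays(f,uv):
    K,D,R,t=cam(f); n=cv2.undistortPoints(np.asarray(uv,float).reshape(-1,1,2),K,D).reshape(-1,2)
    return -R.T@t, np.c_[n,np.ones(len(n))]@R
def plane(f,uv,z):
    c,d=rays(f,uv); return c+d*((z-c[2])/d[:,2])[:,None]
def cloud(f):
    h,w=f["depth"].shape; uv=np.stack(np.meshgrid(np.arange(w),np.arange(h)),-1).reshape(-1,2)
    c,d=rays(f,uv); return (c+d*f["depth"].reshape(-1,1)).reshape(h,w,3)
def proj(f,p):
    K,D,R,t=cam(f); return cv2.projectPoints(np.asarray(p,float).reshape(-1,3),np.array(f["rvec"]),np.array(f["tvec"]),K,D)[0].reshape(-1,2)
def circ(f,P,lo,hi,c,rad):
    """points of cloud with z in lo..hi within rad of c: min enclosing circle, median z"""
    m=(P[...,2]>lo)&(P[...,2]<hi)&(np.hypot(P[...,0]-c[0],P[...,1]-c[1])<rad)&(f["depth"]>0)
    q=P[m]; (x,y),rr=cv2.minEnclosingCircle(q[:,:2].astype(np.float32))
    return len(q),np.round([x,y,rr,*q.mean(0),np.median(q[:,2])],4)
E
python3 - <<'E'
from h import *
for n in("top","side"):
    f=np.load(f"pics/{n}0.npy",allow_pickle=True).item(); P=cloud(f)
    print(n,"table",np.round(P[260:290:10,200:400:50,2] if n=="top" else P[200:230:10,180:220:20,2],4).ravel())
    np.save(f"pics/{n}P.npy",P)
    if n=="top":
        seeds=dict(lid=(209,231,.02),d1=(356,186,.02),d2=(349,231,.02),timer=(186,177,.019),tape=(155,211,.019),marker=(395,225,.016),knob=(212,175,.228),post=(254,163,.2),jar=(265,209,.09))
        C={k:plane(f,[v[:2]],v[2])[0] for k,v in seeds.items()}
    for k,lo,hi,rad in(("lid",.006,.04,.06),("lid",.022,.04,.06),("d1",.013,.03,.05),("d2",.013,.03,.05),("timer",.012,.03,.06),("tape",.012,.03,.05),("marker",.008,.03,.08),("knob",.215,.25,.03),("post",.19,.22,.02),("jar",.075,.11,.06)):
        try: print(k,np.round(C[k],3),*circ(f,P,lo,hi,C[k],rad))
        except Exception as e: print(k,e)
f=np.load("pics/top0.npy",allow_pickle=True).item()
cv2.imwrite("pics/crop1.png",cv2.resize(f["pixels"][145:255,140:410,::-1],(783,319),interpolation=cv2.INTER_CUBIC))
E
```

```text
top table [ 0.0021 -0.0026 -0.0011  0.0005  0.0036 -0.0009  0.0024 -0.0002  0.0019
  0.0037  0.0032  0.0042]
lid [0.452 0.204 0.02 ] 533 [0.4561 0.2037 0.0561 0.4519 0.2034 0.0202 0.0171]
lid [0.452 0.204 0.02 ] 202 [0.4521 0.2046 0.0246 0.4521 0.2043 0.0292 0.0291]
d1 [ 0.589 -0.246  0.02 ] 247 [ 0.5907 -0.2439  0.0272  0.5901 -0.2437  0.0208  0.0209]
d2 [ 0.451 -0.222  0.02 ] 247 [ 0.4535 -0.2208  0.0273  0.4536 -0.2205  0.0209  0.0208]
timer [0.618 0.277 0.019] 425 [0.618  0.2773 0.04   0.6178 0.2768 0.0184 0.0183]
tape [0.513 0.371 0.019] 255 [0.5166 0.3713 0.0321 0.5143 0.371  0.0199 0.0201]
marker [ 0.469 -0.366  0.016] 231 [ 0.4707 -0.3738  0.0723  0.4673 -0.3674  0.0155  0.015 ]
knob [0.593 0.164 0.228] 122 [0.5938 0.1677 0.0159 0.5935 0.1679 0.2281 0.2285]
post [0.628 0.059 0.2  ] 111 [0.6262 0.0593 0.0166 0.6252 0.0591 0.1996 0.2023]
jar [0.515 0.033 0.09 ] 216 [0.5179 0.0314 0.0378 0.5186 0.0316 0.0881 0.0885]
side table [-0.0024  0.0009 -0.0009 -0.0002 -0.0028  0.0004]
lid [0.452 0.204 0.02 ] 320 [0.4459 0.2031 0.0448 0.4498 0.1933 0.0191 0.0162]
lid [0.452 0.204 0.02 ] 132 [0.4501 0.2023 0.0273 0.4503 0.2004 0.0269 0.0267]
d1 [ 0.589 -0.246  0.02 ] 318 [ 0.5916 -0.2459  0.0277  0.5906 -0.2474  0.0208  0.0208]
d2 [ 0.451 -0.222  0.02 ] 316 [ 0.4523 -0.223   0.0281  0.4515 -0.2244  0.0208  0.0209]
timer [0.618 0.277 0.019] 196 [0.6176 0.2737 0.0385 0.6179 0.2722 0.0165 0.0165]
tape [0.513 0.371 0.019] 140 [0.5154 0.3682 0.0336 0.5146 0.3652 0.0178 0.0179]
marker [ 0.469 -0.366  0.016] 162 [ 0.4491 -0.4002  0.0414  0.4329 -0.3867  0.0137  0.0138]
knob [0.593 0.164 0.228] 80 [0.5959 0.1643 0.0171 0.5945 0.1607 0.2244 0.226 ]
post [0.628 0.059 0.2  ] 65 [0.6275 0.0544 0.0161 0.6273 0.0538 0.199  0.2007]
jar [0.515 0.033 0.09 ] 252 [0.5163 0.0275 0.0399 0.5152 0.0253 0.0841 0.0854]
```

View pics/crop1.png

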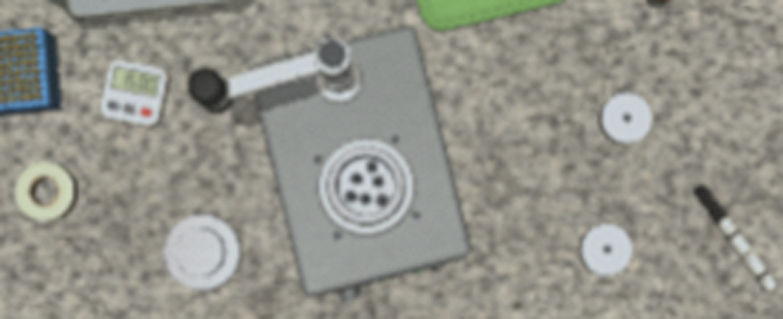

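Crop: lid with its boss at left bottom, jar open and empty in the mill, clamp swung left, two disc piles at the right, marker clear of them. Heights and sizes match the given ones (rim ≈ 0.087, so three discs should be needed). Check the way past the centrifuge.

```bash
cat > go.py <<'E'
import sys; from h import *; from scipy.spatial.transform import Rotation as Ro
s=r.read_state(); p=s["eef_pos"]; M=Ro.from_quat(s["orientation"]); T=Ro.from_matrix(np.array([[-1,0,0],[0,1,0],[0,0,-1]],float).T)
print("t",round(s["clock"],2),"p",np.round(p,4),"turn to square",np.round((M.inv()*T).as_rotvec(),3),"F",np.round(s["ft_force"],1),"w",round(s["grip_width"],4),"q",np.round(s["joint_pos"],2))
for a in sys.argv[1:]:
    d=(np.array(eval(a))-p)*1000; print(a,"tx,ty,tz =",np.round([-d[0],d[1],-d[2]],1))
E
python3 - <<'E'
from h import *
P=np.load("pics/topP.npy")
for y in np.arange(.2,.75,.05):
    print(round(y,2),[round(float(np.percentile(q,98)),3) if len(q:=P[(abs(P[...,1]-y)<.025)&(abs(P[...,0]-x)<.025)&(P[...,2]>-.1)][:,2])>5 else None for x in np.arange(.15,.66,.05)])
E
python3 go.py "(.45,.203,.15)"
```

```text
0.2 [None, 0.006, 0.006, 0.006, 0.006, 0.019, 0.034, 0.019, 0.006, 0.23, 0.007]
0.25 [None, 0.006, 0.006, 0.007, 0.007, 0.007, 0.022, 0.01, 0.006, 0.023, 0.022]
0.3 [None, 0.005, 0.011, 0.014, 0.007, 0.006, 0.006, 0.006, 0.006, 0.023, 0.022]
0.35 [0.653, 0.67, 0.006, 0.006, 0.006, 0.006, 0.007, 0.024, 0.022, 0.055, 0.058]
0.4 [None, 0.675, 0.006, 0.006, 0.005, 0.007, 0.006, 0.023, 0.022, 0.06, 0.06]
0.45 [None, 0.625, 0.006, 0.006, 0.006, 0.006, 0.006, 0.007, 0.006, 0.059, 0.06]
0.5 [None, 0.348, 0.317, 0.27, 0.274, 0.259, 0.254, 0.248, 0.242, 0.236, 0.263]
0.55 [0.349, 0.395, 0.394, 0.274, 0.281, 0.266, 0.262, 0.259, 0.254, 0.252, 0.267]
0.6 [None, 0.41, 0.406, 0.274, 0.27, 0.263, 0.226, 0.255, 0.255, 0.252, 0.267]
0.65 [None, 0.005, 0.339, 0.274, 0.27, 0.227, 0.246, 0.24, 0.254, 0.252, 0.266]
0.7 [None, 0.007, 0.276, 0.274, 0.269, 0.222, 0.224, 0.246, 0.254, 0.251, 0.266]
t 0.1 p [0.2201 0.6109 0.2176] turn to square [-0.002 -0.    -0.346] F [ 0.1 -0.8 -0.7] w 0.093 q [-1.25  0.62 -0.01  1.42  0.01  1.1  -0.04]
(.45,.203,.15) tx,ty,tz = [-229.9 -407.9   67.6]
```

```bash
python3 -m inch '[{"tz":-50,"jaw":-1},{"tz":-50},{"rz":-0.173},{"rz":-0.173},{"ty":-45},{"ty":-45},{"tx":-30,"ty":-45},{"tx":-35,"ty":-45},{"tx":-35,"ty":-45},{"tx":-35,"ty":-45}]'; python3 go.py "(.4515,.2035,.12)"
```

```text
t 0.1 p [0.2201 0.6109 0.2176] turn to square [-0.002 -0.    -0.346] F [ 0.1 -0.8 -0.7] w 0.093 q [-1.25  0.62 -0.01  1.42  0.01  1.1  -0.04]
(.4515,.2035,.12) tx,ty,tz = [-231.4 -407.4   97.6]invalid input at $[0]: expected keys rx, ry, rz, tx, ty, tz, jaw
```

All keys are required in each row.

```bash
python3 -m inch '[{"rx":0,"ry":0,"rz":0,"tx":0,"ty":0,"tz":-50,"jaw":-1},{"rx":0,"ry":0,"rz":0,"tx":0,"ty":0,"tz":-50,"jaw":-1},{"rx":0,"ry":0,"rz":-0.173,"tx":0,"ty":0,"tz":0,"jaw":-1},{"rx":0,"ry":0,"rz":-0.173,"tx":0,"ty":0,"tz":0,"jaw":-1},{"rx":0,"ry":0,"rz":0,"tx":0,"ty":-45,"tz":0,"jaw":-1},{"rx":0,"ry":0,"rz":0,"tx":0,"ty":-45,"tz":0,"jaw":-1},{"rx":0,"ry":0,"rz":0,"tx":-30,"ty":-45,"tz":0,"jaw":-1},{"rx":0,"ry":0,"rz":0,"tx":-35,"ty":-45,"tz":0,"jaw":-1},{"rx":0,"ry":0,"rz":0,"tx":-35,"ty":-45,"tz":0,"jaw":-1},{"rx":0,"ry":0,"rz":0,"tx":-35,"ty":-45,"tz":0,"jaw":-1}]'; python3 go.py "(.4515,.2035,.12)"
```

```text
clock: 1.35
eef_pos: [0.3561, 0.3397, 0.3184]
orientation: [-0.0, 1.0, -0.0, -0.0]
ft_force: [1.3, -0.5, -0.7]
grip_width: 0.0927
gripper_force: 0.0
t 1.35 p [0.3561 0.3397 0.3184] turn to square [-0. -0.  0.] F [ 1.3 -0.5 -0.7] w 0.0927 q [-0.79  0.28 -0.03  1.7   0.01  1.16  0.76]
(.4515,.2035,.12) tx,ty,tz = [ -95.4 -136.2  198.4]
```

```bash
python3 -m inch '[{"rx":0,"ry":0,"rz":0,"tx":-24,"ty":-34,"tz":40,"jaw":-1},{"rx":0,"ry":0,"rz":0,"tx":-24,"ty":-34,"tz":40,"jaw":-1},{"rx":0,"ry":0,"rz":0,"tx":-24,"ty":-34,"tz":40,"jaw":-1},{"rx":0,"ry":0,"rz":0,"tx":-23,"ty":-34,"tz":40,"jaw":-1},{"rx":0,"ry":0,"rz":0,"tx":0,"ty":0,"tz":40,"jaw":-1},{"rx":0,"ry":0,"rz":0,"tx":0,"ty":0,"tz":38,"jaw":-1},{"rx":0,"ry":0,"rz":0,"tx":0,"ty":0,"tz":0,"jaw":-1},{"rx":0,"ry":0,"rz":0,"tx":0,"ty":0,"tz":0,"jaw":-1}]'; python3 go.py "(.4515,.2035,.016)"
python3 - <<'E'
from h import *
f=imaging.grab_frame("side"); u,v=proj(f,[.45,.2,.03])[0].astype(int); print(u,v)
cv2.imwrite("pics/s1.png",cv2.resize(f["pixels"][v-70:v+50,u-80:u+80,::-1],(800,600),interpolation=cv2.INTER_CUBIC))
E
```

```text
clock: 2.35
eef_pos: [0.451, 0.206, 0.0816]
orientation: [-0.0, 1.0, 0.0, 0.001]
ft_force: [0.3, 0.4, -0.6]
grip_width: 0.0931
gripper_force: 0.0
t 2.35 p [0.451  0.206  0.0816] turn to square [0.001 0.001 0.   ] F [ 0.3  0.4 -0.6] w 0.0931 q [-0.48  0.58  0.02  2.01 -0.02  0.55  1.12]
(.4515,.2035,.016) tx,ty,tz = [-0.5 -2.5 65.6]
239 200
```

View pics/s1.png

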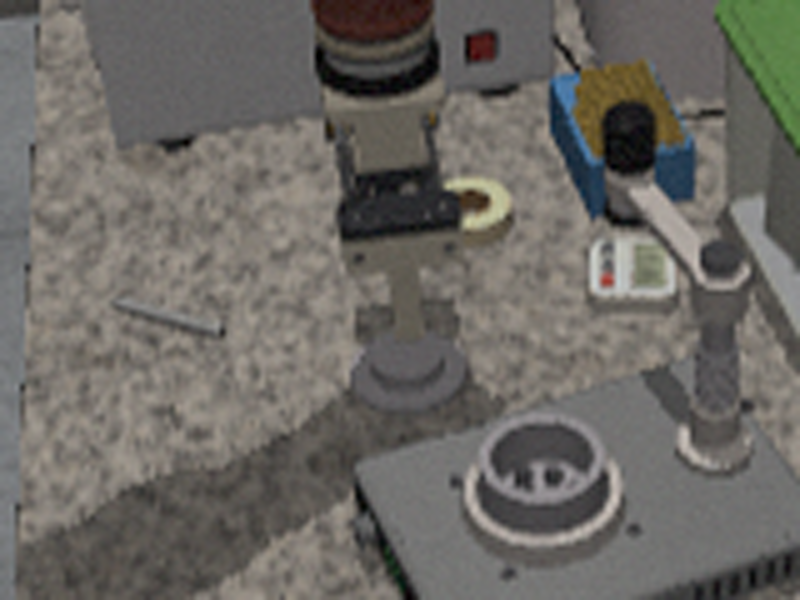

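The gripper hangs over the lid (boss at crop (405,360)), fingers on its centre line. Descend.

```bash
python3 -m inch '[{"rx":0,"ry":0,"rz":0,"tx":0,"ty":-2,"tz":30,"jaw":-1},{"rx":0,"ry":0,"rz":0,"tx":0,"ty":0,"tz":26,"jaw":-1},{"rx":0,"ry":0,"rz":0,"tx":0,"ty":0,"tz":6,"jaw":-1},{"rx":0,"ry":0,"rz":0,"tx":0,"ty":0,"tz":2,"jaw":-1},{"rx":0,"ry":0,"rz":0,"tx":0,"ty":0,"tz":0,"jaw":-1},{"rx":0,"ry":0,"rz":0,"tx":0,"ty":0,"tz":0,"jaw":-1}]'; python3 go.py "(.4515,.2035,.016)"
```

```text
clock: 3.15
eef_pos: [0.4509, 0.2039, 0.0175]
orientation: [-0.0, 1.0, 0.0, 0.001]
ft_force: [-0.4, -0.2, 0.2]
grip_width: 0.0934
gripper_force: 0.0
t 3.15 p [0.4509 0.2039 0.0175] turn to square [0.001 0.002 0.   ] F [-0.4 -0.2  0.2] w 0.0934 q [-0.48  0.69  0.01  2.06 -0.02  0.39  1.12]
(.4515,.2035,.016) tx,ty,tz = [-0.6 -0.4  1.5]
```

```bash
python3 -m inch '[{"rx":0,"ry":0,"rz":0,"tx":-0.5,"ty":0,"tz":1.5,"jaw":-1},{"rx":0,"ry":0,"rz":0,"tx":0,"ty":0,"tz":0,"jaw":1},{"rx":0,"ry":0,"rz":0,"tx":0,"ty":0,"tz":0,"jaw":1},{"rx":0,"ry":0,"rz":0,"tx":0,"ty":0,"tz":0,"jaw":1},{"rx":0,"ry":0,"rz":0,"tx":0,"ty":0,"tz":0,"jaw":1},{"rx":0,"ry":0,"rz":0,"tx":0,"ty":0,"tz":0,"jaw":1},{"rx":0,"ry":0,"rz":0,"tx":0,"ty":0,"tz":0,"jaw":1}]'; python3 go.py "(.5175,.0305,.15)"
```

```text
clock: 4.03
eef_pos: [0.4508, 0.2035, 0.0151]
orientation: [-0.0, 1.0, -0.0, -0.0]
ft_force: [0.4, 0.1, -0.6]
grip_width: 0.0493
gripper_force: 30.0
t 4.03 p [0.4508 0.2035 0.0151] turn to square [-0. -0.  0.] F [ 0.4  0.1 -0.6] w 0.0493 q [-0.48  0.7   0.01  2.06 -0.02  0.39  1.12]
(.5175,.0305,.15) tx,ty,tz = [ -66.7 -173.  -134.9]
```

```bash
python3 -m inch '[{"rx":0,"ry":0,"rz":0,"tx":0,"ty":0,"tz":-35,"jaw":1},{"rx":0,"ry":0,"rz":0,"tx":0,"ty":0,"tz":-50,"jaw":1},{"rx":0,"ry":0,"rz":0,"tx":0,"ty":0,"tz":-50,"jaw":1},{"rx":0,"ry":0,"rz":0,"tx":-13,"ty":-35,"tz":0,"jaw":1},{"rx":0,"ry":0,"rz":0,"tx":-13,"ty":-35,"tz":0,"jaw":1},{"rx":0,"ry":0,"rz":0,"tx":-14,"ty":-35,"tz":0,"jaw":1},{"rx":0,"ry":0,"rz":0,"tx":-13,"ty":-34,"tz":0,"jaw":1},{"rx":0,"ry":0,"rz":0,"tx":-13,"ty":-34,"tz":0,"jaw":1},{"rx":0,"ry":0,"rz":0,"tx":0,"ty":0,"tz":0,"jaw":1},{"rx":0,"ry":0,"rz":0,"tx":0,"ty":0,"tz":0,"jaw":1}]'; python3 go.py "(.5175,.0305,.097)"
python3 - <<'E'
from h import *
f=imaging.grab_frame("side"); u,v=proj(f,[.517,.03,.11])[0].astype(int); print(u,v)
cv2.imwrite("pics/s2.png",cv2.resize(f["pixels"][v-60:v+60,u-80:u+80,::-1],(800,600),interpolation=cv2.INTER_CUBIC))
P=cloud(f); p=r.read_state()["eef_pos"]
m=(abs(P[...,2]-(p[2]-.005))<.007)&(np.hypot(P[...,0]-p[0],P[...,1]-p[1])<.06); q=P[m]; print(len(q),p,q.min(0),q.max(0),cv2.minEnclosingCircle(q[:,:2].astype(np.float32)))
E
```

```text
clock: 5.28
eef_pos: [0.5159, 0.0313, 0.1495]
orientation: [-0.0, 1.0, 0.0, -0.001]
ft_force: [0.1, 0.7, -3.2]
grip_width: 0.0495
gripper_force: 30.0
t 5.28 p [0.5159 0.0313 0.1495] turn to square [ 0.001 -0.002  0.001] F [ 0.1  0.7 -3.2] w 0.0495 q [-0.12  0.5   0.02  1.89 -0.02  0.76  1.48]
(.5175,.0305,.097) tx,ty,tz = [-1.6 -0.8 52.5]
266 215
208 [0.51598303 0.03196201 0.14964345] [ 0.47666348 -0.01002844  0.13930494] [0.55402247 0.06135067 0.15158141] ((0.5143309831619263, 0.02876855805516243), 0.04033343121409416)
```

View pics/s2.png

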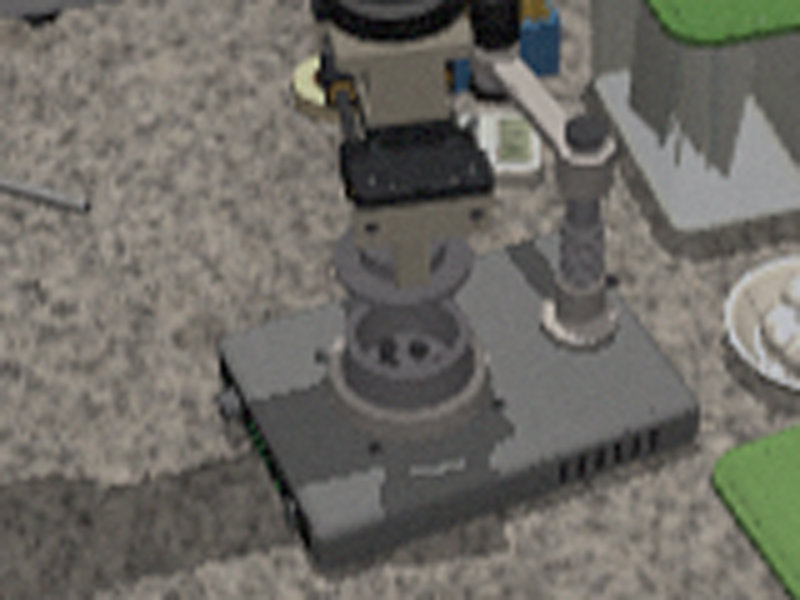

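The lid is held level just above the jar mouth (crop (405,345)), nearly centred. Lower it.

```bash
python3 -m inch '[{"rx":0,"ry":0,"rz":0,"tx":-1,"ty":-1,"tz":22,"jaw":1},{"rx":0,"ry":0,"rz":0,"tx":0,"ty":0,"tz":16,"jaw":1},{"rx":0,"ry":0,"rz":0,"tx":0,"ty":0,"tz":6,"jaw":1},{"rx":0,"ry":0,"rz":0,"tx":0,"ty":0,"tz":3,"jaw":1},{"rx":0,"ry":0,"rz":0,"tx":0,"ty":0,"tz":2,"jaw":1},{"rx":0,"ry":0,"rz":0,"tx":0,"ty":0,"tz":0,"jaw":1},{"rx":0,"ry":0,"rz":0,"tx":0,"ty":0,"tz":0,"jaw":1}]'; python3 go.py "(.5172,.0303,.096)"
```

```text
clock: 6.2
eef_pos: [0.5182, 0.0296, 0.1015]
orientation: [-0.0, 1.0, 0.0, 0.0]
ft_force: [-0.4, 0.1, -3.1]
grip_width: 0.0494
gripper_force: 30.0
t 6.2 p [0.5182 0.0296 0.1015] turn to square [0.    0.001 0.   ] F [-0.4  0.1 -3.1] w 0.0494 q [-0.11  0.57  0.02  1.93 -0.02  0.64  1.49]
(.5172,.0303,.096) tx,ty,tz = [1.  0.7 5.5]
```

```bash
python3 -m inch '[{"rx":0,"ry":0,"rz":0,"tx":0.5,"ty":0.5,"tz":2,"jaw":1},{"rx":0,"ry":0,"rz":0,"tx":0,"ty":0,"tz":1.5,"jaw":1},{"rx":0,"ry":0,"rz":0,"tx":0,"ty":0,"tz":0,"jaw":1},{"rx":0,"ry":0,"rz":0,"tx":0,"ty":0,"tz":0,"jaw":1}]'; python3 go.py;  python3 -m inch '[{"rx":0,"ry":0,"rz":0,"tx":0,"ty":0,"tz":1.5,"jaw":1},{"rx":0,"ry":0,"rz":0,"tx":0,"ty":0,"tz":0,"jaw":1}]';python3 go.py
```

```text
clock: 6.7
eef_pos: [0.5174, 0.0301, 0.0976]
orientation: [-0.0, 1.0, -0.0, -0.0]
ft_force: [0.9, -0.3, -3.5]
grip_width: 0.0492
gripper_force: 30.0
t 6.7 p [0.5174 0.0301 0.0976] turn to square [-0. -0.  0.] F [ 0.9 -0.3 -3.5] w 0.0492 q [-0.11  0.57  0.02  1.94 -0.02  0.63  1.49]
clock: 6.95
eef_pos: [0.5177, 0.0301, 0.0968]
orientation: [-0.0, 1.0, 0.0, 0.0]
ft_force: [-1.3, -0.7, 2.0]
grip_width: 0.0494
gripper_force: 30.0
t 6.95 p [0.5177 0.0301 0.0968] turn to square [0.    0.001 0.   ] F [-1.3 -0.7  2. ] w 0.0494 q [-0.11  0.58  0.02  1.94 -0.02  0.63  1.49]
```

```bash
python3 -m inch '[{"rx":0,"ry":0,"rz":0,"tx":0,"ty":0,"tz":0.5,"jaw":1},{"rx":0,"ry":0,"rz":0,"tx":0,"ty":0,"tz":0,"jaw":-1},{"rx":0,"ry":0,"rz":0,"tx":0,"ty":0,"tz":0,"jaw":-1},{"rx":0,"ry":0,"rz":0,"tx":0,"ty":0,"tz":0,"jaw":-1},{"rx":0,"ry":0,"rz":0,"tx":0,"ty":0,"tz":0,"jaw":-1},{"rx":0,"ry":0,"rz":0,"tx":0,"ty":0,"tz":-10,"jaw":-1},{"rx":0,"ry":0,"rz":0,"tx":0,"ty":0,"tz":-40,"jaw":-1},{"rx":0,"ry":0,"rz":0,"tx":0,"ty":0,"tz":-30,"jaw":-1},{"rx":0,"ry":0,"rz":0,"tx":0,"ty":-50,"tz":0,"jaw":-1},{"rx":0,"ry":0,"rz":0,"tx":0,"ty":-50,"tz":0,"jaw":-1}]' | sed -n '2p;5,6p'; python3 -m inch '[{"rx":0,"ry":0,"rz":0,"tx":0,"ty":-50,"tz":0,"jaw":-1},{"rx":0,"ry":0,"rz":0,"tx":0,"ty":-40,"tz":0,"jaw":-1},{"rx":0,"ry":0,"rz":0,"tx":0,"ty":-30,"tz":0,"jaw":-1},{"rx":0,"ry":0,"rz":0,"tx":0,"ty":0,"tz":0,"jaw":-1}]' | sed -n 2p; python3 - <<'E'
from h import *
for n in("top","side"):
    f=imaging.grab_frame(n);P=cloud(f)
    print(n,"boss",*circ(f,P,.103,.125,(.517,.03),.05),"flange",*circ(f,P,.09,.101,(.517,.03),.05))
    P0=P[(abs(P[...,2]-.109)<.006)&(np.hypot(P[...,0]-.517,P[...,1]-.03)<.022)]
    A=np.c_[P0[:,:2]-[.517,.03],np.ones(len(P0))]; print("tilt fit",np.linalg.lstsq(A,P0[:,2],rcond=None)[0])
E
python3 go.py "(.5905,-.245,.012)" "(.453,-.222,.012)"
```

```text
eef_pos: [0.5174, -0.0713, 0.1765]
grip_width: 0.093
gripper_force: 0.0
eef_pos: [0.5162, -0.1937, 0.1757]
top boss 242 [0.5186 0.0322 0.0248 0.5189 0.0321 0.1109 0.111 ] flange 359 [0.5189 0.0323 0.0399 0.5183 0.0319 0.0967 0.0968]
tilt fit [-0.00667276  0.0133119   0.11089446]
side boss 24 [0.5016 0.0261 0.0188 0.4976 0.0231 0.1078 0.108 ] flange 111 [0.5066 0.0261 0.0373 0.4929 0.0199 0.095  0.0951]
tilt fit [0.05332606 0.1022778  0.11036498]
t 8.8 p [ 0.5171 -0.1892  0.1756] turn to square [ 0.001 -0.001  0.   ] F [-0.3  1.2 -0.2] w 0.0936 q [ 0.29  0.51  0.03  1.77 -0.02  0.86  1.9 ]
(.5905,-.245,.012) tx,ty,tz = [-73.4 -55.8 163.6]
(.453,-.222,.012) tx,ty,tz = [ 64.1 -32.8 163.6]
```

Lid is home: flange top 96.8 mm, i.e. rim 88.5 mm, level. Now disc from the far pile.

```bash
python3 -m inch '[{"rx":0,"ry":0,"rz":0,"tx":-37,"ty":-28,"tz":20,"jaw":-1},{"rx":0,"ry":0,"rz":0,"tx":-36,"ty":-28,"tz":30,"jaw":-1},{"rx":0,"ry":0,"rz":0,"tx":0,"ty":0,"tz":45,"jaw":-1},{"rx":0,"ry":0,"rz":0,"tx":0,"ty":0,"tz":35,"jaw":-1},{"rx":0,"ry":0,"rz":0,"tx":0,"ty":0,"tz":18,"jaw":-1},{"rx":0,"ry":0,"rz":0,"tx":0,"ty":0,"tz":0,"jaw":-1},{"rx":0,"ry":0,"rz":0,"tx":0,"ty":0,"tz":0,"jaw":-1},{"rx":0,"ry":0,"rz":0,"tx":0,"ty":0,"tz":0,"jaw":-1}]'|sed -n 2p;  python3 go.py "(.590,-.245,.0125)"
```

```text
eef_pos: [0.5916, -0.2462, 0.0294]
t 9.8 p [ 0.5916 -0.2462  0.0294] turn to square [-0.001  0.003  0.   ] F [-0.3  0.1 -0. ] w 0.0928 q [ 0.34  0.81  0.03  1.63 -0.03  0.69  1.96]
(.590,-.245,.0125) tx,ty,tz = [ 1.6  1.2 16.9]
```

```bash
python3 -m inch '[{"rx":0,"ry":0,"rz":0,"tx":1,"ty":1,"tz":12,"jaw":-1},{"rx":0,"ry":0,"rz":0,"tx":0,"ty":0,"tz":4,"jaw":-1},{"rx":0,"ry":0,"rz":0,"tx":0,"ty":0,"tz":0,"jaw":-1},{"rx":0,"ry":0,"rz":0,"tx":0,"ty":0,"tz":0,"jaw":-1}]'|sed -n 2p;  python3 go.py "(.590,-.245,.0125)"
```

```text
eef_pos: [0.5896, -0.245, 0.0116]
t 10.3 p [ 0.5896 -0.245   0.0116] turn to square [-0.  0.  0.] F [-0.7 -0.1 -0.1] w 0.0929 q [ 0.34  0.84  0.03  1.64 -0.03  0.66  1.96]
(.590,-.245,.0125) tx,ty,tz = [-0.4 -0.  -0.9]
```

```bash
python3 -m inch '[{"rx":0,"ry":0,"rz":0,"tx":0,"ty":0,"tz":-0.5,"jaw":1},{"rx":0,"ry":0,"rz":0,"tx":0,"ty":0,"tz":0,"jaw":1},{"rx":0,"ry":0,"rz":0,"tx":0,"ty":0,"tz":0,"jaw":1},{"rx":0,"ry":0,"rz":0,"tx":0,"ty":0,"tz":0,"jaw":1},{"rx":0,"ry":0,"rz":0,"tx":0,"ty":0,"tz":0,"jaw":1},{"rx":0,"ry":0,"rz":0,"tx":0,"ty":0,"tz":0,"jaw":1}]';  python3 go.py "(.5178,.0302,.165)"
```

```text
clock: 11.05
eef_pos: [0.5895, -0.245, 0.0122]
orientation: [-0.0, 1.0, -0.0, -0.0]
ft_force: [0.3, 0.6, -0.6]
grip_width: 0.0528
gripper_force: 30.0
t 11.05 p [ 0.5895 -0.245   0.0122] turn to square [-0. -0.  0.] F [ 0.3  0.6 -0.6] w 0.0528 q [ 0.34  0.84  0.03  1.64 -0.03  0.66  1.96]
(.5178,.0302,.165) tx,ty,tz = [  71.7  275.2 -152.8]
```

```bash
python3 -m inch '[{"rx":0,"ry":0,"rz":0,"tx":0,"ty":0,"tz":-25,"jaw":1},{"rx":0,"ry":0,"rz":0,"tx":0,"ty":0,"tz":-45,"jaw":1},{"rx":0,"ry":0,"rz":0,"tx":8,"ty":30,"tz":-45,"jaw":1},{"rx":0,"ry":0,"rz":0,"tx":11,"ty":42,"tz":-35,"jaw":1},{"rx":0,"ry":0,"rz":0,"tx":12,"ty":46,"tz":0,"jaw":1},{"rx":0,"ry":0,"rz":0,"tx":12,"ty":46,"tz":0,"jaw":1},{"rx":0,"ry":0,"rz":0,"tx":12,"ty":46,"tz":0,"jaw":1},{"rx":0,"ry":0,"rz":0,"tx":11,"ty":42,"tz":0,"jaw":1},{"rx":0,"ry":0,"rz":0,"tx":5,"ty":23,"tz":20,"jaw":1},{"rx":0,"ry":0,"rz":0,"tx":0,"ty":0,"tz":16,"jaw":1}]'|sed -n 2p; python3 -m inch '[{"rx":0,"ry":0,"rz":0,"tx":0,"ty":0,"tz":0,"jaw":1},{"rx":0,"ry":0,"rz":0,"tx":0,"ty":0,"tz":0,"jaw":1}]'; python3 go.py "(.5178,.0302,.113)"
```

```text
eef_pos: [0.5176, 0.0333, 0.1257]
clock: 12.55
eef_pos: [0.5188, 0.0296, 0.1266]
orientation: [0.0, 1.0, -0.0, 0.0]
ft_force: [0.5, 0.2, -0.5]
grip_width: 0.0527
gripper_force: 30.0
t 12.55 p [0.5188 0.0296 0.1266] turn to square [-0.     0.001 -0.001] F [ 0.5  0.2 -0.5] w 0.0527 q [-0.13  0.53  0.04  1.91 -0.03  0.7   1.5 ]
(.5178,.0302,.113) tx,ty,tz = [ 1.   0.6 13.6]
```

```bash
python3 -m inch '[{"rx":0,"ry":0,"rz":0,"tx":0.5,"ty":0.5,"tz":8,"jaw":1},{"rx":0,"ry":0,"rz":0,"tx":0,"ty":0,"tz":4,"jaw":1},{"rx":0,"ry":0,"rz":0,"tx":0,"ty":0,"tz":1,"jaw":1},{"rx":0,"ry":0,"rz":0,"tx":0,"ty":0,"tz":0.5,"jaw":1},{"rx":0,"ry":0,"rz":0,"tx":0,"ty":0,"tz":0,"jaw":1}]'; python3 go.py "(.5178,.0302,.113)"
```

```text
clock: 13.18
eef_pos: [0.518, 0.0306, 0.1127]
orientation: [-0.0, 1.0, -0.0, 0.0]
ft_force: [-0.0, -0.0, -0.8]
grip_width: 0.0531
gripper_force: 30.0
t 13.18 p [0.518  0.0306 0.1127] turn to square [-0.  0.  0.] F [-0.  -0.  -0.8] w 0.0531 q [-0.13  0.55  0.04  1.92 -0.03  0.67  1.5 ]
(.5178,.0302,.113) tx,ty,tz = [ 0.2 -0.4 -0.3]
```

```bash
python3 -m inch '[{"rx":0,"ry":0,"rz":0,"tx":0,"ty":0,"tz":1,"jaw":1},{"rx":0,"ry":0,"rz":0,"tx":0,"ty":0,"tz":0,"jaw":1}]'; python3 go.py
```

```text
clock: 13.42
eef_pos: [0.5181, 0.0306, 0.1118]
orientation: [-0.0, 1.0, 0.0, 0.0]
ft_force: [0.1, 0.2, -0.3]
grip_width: 0.0532
gripper_force: 30.0
t 13.43 p [0.5181 0.0306 0.1118] turn to square [0. 0. 0.] F [ 0.1  0.2 -0.3] w 0.0532 q [-0.13  0.55  0.04  1.93 -0.03  0.66  1.5 ]
```

```bash
python3 -m inch '[{"rx":0,"ry":0,"rz":0,"tx":0,"ty":0,"tz":0.8,"jaw":1},{"rx":0,"ry":0,"rz":0,"tx":0,"ty":0,"tz":0,"jaw":1},{"rx":0,"ry":0,"rz":0,"tx":0,"ty":0,"tz":0,"jaw":1}]'; python3 go.py
```

```text
clock: 13.8
eef_pos: [0.5181, 0.0306, 0.1118]
orientation: [-0.0, 1.0, 0.0, 0.0]
ft_force: [-1.9, -0.0, 5.0]
grip_width: 0.0531
gripper_force: 30.0
t 13.8 p [0.5181 0.0306 0.1118] turn to square [0.    0.001 0.   ] F [-1.9 -0.   5. ] w 0.0531 q [-0.13  0.55  0.04  1.93 -0.03  0.66  1.5 ]
```

```bash
python3 -m inch '[{"rx":0,"ry":0,"rz":0,"tx":0,"ty":0,"tz":-0.5,"jaw":-1},{"rx":0,"ry":0,"rz":0,"tx":0,"ty":0,"tz":0,"jaw":-1},{"rx":0,"ry":0,"rz":0,"tx":0,"ty":0,"tz":0,"jaw":-1},{"rx":0,"ry":0,"rz":0,"tx":0,"ty":0,"tz":0,"jaw":-1},{"rx":0,"ry":0,"rz":0,"tx":0,"ty":0,"tz":-15,"jaw":-1},{"rx":0,"ry":0,"rz":0,"tx":0,"ty":0,"tz":-45,"jaw":-1},{"rx":0,"ry":0,"rz":0,"tx":11,"ty":-42,"tz":0,"jaw":-1},{"rx":0,"ry":0,"rz":0,"tx":11,"ty":-42,"tz":0,"jaw":-1},{"rx":0,"ry":0,"rz":0,"tx":11,"ty":-42,"tz":0,"jaw":-1},{"rx":0,"ry":0,"rz":0,"tx":11,"ty":-42,"tz":0,"jaw":-1}]'|sed -n 2p; python3 -m inch '[{"rx":0,"ry":0,"rz":0,"tx":11,"ty":-42,"tz":40,"jaw":-1},{"rx":0,"ry":0,"rz":0,"tx":10,"ty":-42,"tz":45,"jaw":-1},{"rx":0,"ry":0,"rz":0,"tx":0,"ty":0,"tz":40,"jaw":-1},{"rx":0,"ry":0,"rz":0,"tx":0,"ty":0,"tz":15,"jaw":-1},{"rx":0,"ry":0,"rz":0,"tx":0,"ty":0,"tz":0,"jaw":-1},{"rx":0,"ry":0,"rz":0,"tx":0,"ty":0,"tz":0,"jaw":-1}]'|sed -n 2p; python3 - <<'E'
from h import *
f=imaging.grab_frame("top");P=cloud(f)
print("disc",*circ(f,P,.113,.13,(.517,.03),.05))
E
python3 go.py "(.4525,-.222,.0125)"
```

```text
eef_pos: [0.4739, -0.1388, 0.1725]
eef_pos: [0.4545, -0.2212, 0.0329]
disc 288 [0.5214 0.032  0.0267 0.5213 0.0322 0.121  0.1211]
t 15.85 p [ 0.4544 -0.2214  0.0329] turn to square [-0.001  0.003  0.001] F [-0.2  0.7  0.9] w 0.093 q [ 0.39  0.67  0.03  2.02 -0.05  0.45  2.03]
(.4525,-.222,.0125) tx,ty,tz = [ 1.9 -0.6 20.4]
```

Disc 1 is on the boss, 2.8 mm off in x (within 9). Next disc.

```bash
python3 -m inch '[{"rx":0,"ry":0,"rz":0,"tx":1.5,"ty":-0.5,"tz":12,"jaw":-1},{"rx":0,"ry":0,"rz":0,"tx":0,"ty":0,"tz":7,"jaw":-1},{"rx":0,"ry":0,"rz":0,"tx":0,"ty":0,"tz":0,"jaw":-1},{"rx":0,"ry":0,"rz":0,"tx":0,"ty":0,"tz":0,"jaw":-1}]'|sed -n 2p;  python3 go.py "(.4525,-.222,.0125)"
```

```text
eef_pos: [0.4515, -0.2219, 0.0123]
t 16.35 p [ 0.4515 -0.2219  0.0123] turn to square [ 0. -0.  0.] F [-0.2  0.1 -0.6] w 0.093 q [ 0.39  0.71  0.03  2.03 -0.05  0.4   2.03]
(.4525,-.222,.0125) tx,ty,tz = [-1.  -0.1 -0.2]
```

```bash
python3 -m inch '[{"rx":0,"ry":0,"rz":0,"tx":-1,"ty":0,"tz":0,"jaw":1},{"rx":0,"ry":0,"rz":0,"tx":0,"ty":0,"tz":0,"jaw":1},{"rx":0,"ry":0,"rz":0,"tx":0,"ty":0,"tz":0,"jaw":1},{"rx":0,"ry":0,"rz":0,"tx":0,"ty":0,"tz":0,"jaw":1},{"rx":0,"ry":0,"rz":0,"tx":0,"ty":0,"tz":0,"jaw":1},{"rx":0,"ry":0,"rz":0,"tx":0,"ty":0,"tz":0,"jaw":1}]';  python3 go.py "(.5178,.0302,.165)"
```

```text
clock: 17.1
eef_pos: [0.4525, -0.222, 0.0124]
orientation: [-0.0, 1.0, -0.0, 0.0]
ft_force: [0.1, 0.0, -0.1]
grip_width: 0.0531
gripper_force: 30.0
t 17.1 p [ 0.4525 -0.222   0.0124] turn to square [-0.  0.  0.] F [ 0.1  0.  -0.1] w 0.0531 q [ 0.39  0.71  0.03  2.03 -0.05  0.4   2.03]
(.5178,.0302,.165) tx,ty,tz = [ -65.3  252.2 -152.6]
```

```bash
python3 -m inch '[{"rx":0,"ry":0,"rz":0,"tx":0,"ty":0,"tz":-25,"jaw":1},{"rx":0,"ry":0,"rz":0,"tx":0,"ty":0,"tz":-45,"jaw":1},{"rx":0,"ry":0,"rz":0,"tx":-6,"ty":22,"tz":-45,"jaw":1},{"rx":0,"ry":0,"rz":0,"tx":-11,"ty":42,"tz":-40,"jaw":1},{"rx":0,"ry":0,"rz":0,"tx":-11,"ty":42,"tz":0,"jaw":1},{"rx":0,"ry":0,"rz":0,"tx":-11,"ty":42,"tz":0,"jaw":1},{"rx":0,"ry":0,"rz":0,"tx":-11,"ty":42,"tz":0,"jaw":1},{"rx":0,"ry":0,"rz":0,"tx":-11,"ty":42,"tz":0,"jaw":1},{"rx":0,"ry":0,"rz":0,"tx":-4.5,"ty":20,"tz":14,"jaw":1},{"rx":0,"ry":0,"rz":0,"tx":0,"ty":0,"tz":14,"jaw":1}]'|sed -n 2p; python3 -m inch '[{"rx":0,"ry":0,"rz":0,"tx":0,"ty":0,"tz":0,"jaw":1},{"rx":0,"ry":0,"rz":0,"tx":0,"ty":0,"tz":0,"jaw":1}]'|sed -n 2p; python3 go.py "(.5178,.0302,.123)"
```

```text
eef_pos: [0.5173, 0.0309, 0.138]
eef_pos: [0.5176, 0.0277, 0.1391]
t 18.6 p [0.5176 0.0277 0.1391] turn to square [-0.001 -0.001 -0.003] F [ 0.9 -0.  -0.8] w 0.0532 q [-0.13  0.51  0.05  1.9  -0.04  0.73  1.51]
(.5178,.0302,.123) tx,ty,tz = [-0.2  2.5 16.1]
```

```bash
python3 -m inch '[{"rx":0,"ry":0,"rz":0,"tx":0,"ty":1.5,"tz":10,"jaw":1},{"rx":0,"ry":0,"rz":0,"tx":0,"ty":0,"tz":5,"jaw":1},{"rx":0,"ry":0,"rz":0,"tx":0,"ty":0,"tz":1.2,"jaw":1},{"rx":0,"ry":0,"rz":0,"tx":0,"ty":0,"tz":0.8,"jaw":1},{"rx":0,"ry":0,"rz":0,"tx":0,"ty":0,"tz":0,"jaw":1},{"rx":0,"ry":0,"rz":0,"tx":0,"ty":0,"tz":0,"jaw":1}]'|sed -n 2p; python3 go.py "(.5178,.0302,.122)"
```

```text
eef_pos: [0.5181, 0.0316, 0.1225]
t 19.35 p [0.5181 0.0316 0.1225] turn to square [-0.  0.  0.] F [-0.7  0.3 -0.8] w 0.0534 q [-0.14  0.54  0.05  1.92 -0.04  0.69  1.51]
(.5178,.0302,.122) tx,ty,tz = [ 0.3 -1.4  0.5]
```

```bash
python3 -m inch '[{"rx":0,"ry":0,"rz":0,"tx":0,"ty":-1,"tz":0.8,"jaw":1},{"rx":0,"ry":0,"rz":0,"tx":0,"ty":0,"tz":0.6,"jaw":1},{"rx":0,"ry":0,"rz":0,"tx":0,"ty":0,"tz":0,"jaw":1},{"rx":0,"ry":0,"rz":0,"tx":0,"ty":0,"tz":0,"jaw":1}]'|sed -n 2p; python3 go.py "(.5178,.0302,.122)"
```

```text
eef_pos: [0.5181, 0.0312, 0.122]
t 19.85 p [0.5181 0.0312 0.122 ] turn to square [0.001 0.001 0.001] F [-1.7  1.4  5.3] w 0.0533 q [-0.13  0.54  0.05  1.92 -0.04  0.69  1.51]
(.5178,.0302,.122) tx,ty,tz = [ 0.3 -1.   0. ]
```

```bash
python3 -m inch '[{"rx":0,"ry":0,"rz":0,"tx":0,"ty":0,"tz":-0.5,"jaw":-1},{"rx":0,"ry":0,"rz":0,"tx":0,"ty":0,"tz":0,"jaw":-1},{"rx":0,"ry":0,"rz":0,"tx":0,"ty":0,"tz":0,"jaw":-1},{"rx":0,"ry":0,"rz":0,"tx":0,"ty":0,"tz":0,"jaw":-1},{"rx":0,"ry":0,"rz":0,"tx":0,"ty":0,"tz":-15,"jaw":-1},{"rx":0,"ry":0,"rz":0,"tx":0,"ty":0,"tz":-35,"jaw":-1},{"rx":0,"ry":0,"rz":0,"tx":11,"ty":-42,"tz":0,"jaw":-1},{"rx":0,"ry":0,"rz":0,"tx":11,"ty":-42,"tz":0,"jaw":-1},{"rx":0,"ry":0,"rz":0,"tx":11,"ty":-42,"tz":0,"jaw":-1},{"rx":0,"ry":0,"rz":0,"tx":11,"ty":-32,"tz":0,"jaw":-1}]'|sed -n 2p; python3 - <<'E'
from h import *
for n in ("top","side"):
    f=imaging.grab_frame(n);P=cloud(f)
    print(n,"stack",*circ(f,P,.124,.14,(.517,.03),.05))
    for c in((.453,-.222),(.59,-.245)): print("d",*circ(f,P,.006,.03,c,.05))
E
python3 go.py "(.4525,-.222,.003)"
```

```text
eef_pos: [0.4738, -0.1296, 0.1726]
top stack 297 [0.5197 0.0331 0.0273 0.5192 0.0333 0.1308 0.1309]
d 0 [ 0.  0.  0. nan nan nan nan]
d 246 [ 0.5956 -0.2467  0.0486  0.5906 -0.2443  0.0108  0.0107]
side stack 66 [0.5286 0.0258 0.0227 0.5325 0.026  0.1288 0.1288]
d 309 [ 0.4533 -0.222   0.0408  0.4501 -0.224   0.0107  0.0107]
d 305 [ 0.5857 -0.2372  0.0374  0.5912 -0.2468  0.0109  0.011 ]
t 21.2 p [ 0.4726 -0.1323  0.1726] turn to square [-0.003  0.    -0.008] F [-0.4  0.3 -0.4] w 0.0931 q [ 0.18  0.43  0.07  1.94 -0.04  0.78  1.83]
(.4525,-.222,.003) tx,ty,tz = [ 20.1 -89.7 169.6]h.py:20: RuntimeWarning: Mean of empty slice.
  return len(q),np.round([x,y,rr,*q.mean(0),np.median(q[:,2])],4)
  ret = um.true_divide(
  return _methods._mean(a, axis=axis, dtype=dtype,
  ret = ret.dtype.type(ret / rcount)
```

Two discs stacked centrally, top at 131 mm: 19 mm gap, so a third is needed.

```bash
python3 -m inch '[{"rx":0,"ry":0,"rz":0,"tx":10,"ty":-42,"tz":20,"jaw":-1},{"rx":0,"ry":0,"rz":0,"tx":10,"ty":-48,"tz":40,"jaw":-1},{"rx":0,"ry":0,"rz":0,"tx":0,"ty":0,"tz":45,"jaw":-1},{"rx":0,"ry":0,"rz":0,"tx":0,"ty":0,"tz":30,"jaw":-1},{"rx":0,"ry":0,"rz":0,"tx":0,"ty":0,"tz":15,"jaw":-1},{"rx":0,"ry":0,"rz":0,"tx":0,"ty":0,"tz":0,"jaw":-1},{"rx":0,"ry":0,"rz":0,"tx":0,"ty":0,"tz":0,"jaw":-1},{"rx":0,"ry":0,"rz":0,"tx":0,"ty":0,"tz":0,"jaw":-1}]'|sed -n 2p; python3 go.py "(.4520,-.222,.003)"
```

```text
eef_pos: [0.455, -0.2171, 0.0232]
t 22.2 p [ 0.455  -0.2171  0.0232] turn to square [-0.001  0.002  0.   ] F [ 0.3 -0.6  0.2] w 0.0929 q [ 0.37  0.69  0.04  2.03 -0.06  0.42  2.04]
(.4520,-.222,.003) tx,ty,tz = [ 3.  -4.9 20.2]
```

```bash
python3 -m inch '[{"rx":0,"ry":0,"rz":0,"tx":2,"ty":-5,"tz":0,"jaw":-1},{"rx":0,"ry":0,"rz":0,"tx":0,"ty":0,"tz":14,"jaw":-1},{"rx":0,"ry":0,"rz":0,"tx":0,"ty":0,"tz":5,"jaw":-1},{"rx":0,"ry":0,"rz":0,"tx":0,"ty":0,"tz":0,"jaw":-1},{"rx":0,"ry":0,"rz":0,"tx":0,"ty":0,"tz":0,"jaw":-1}]'|sed -n 2p;  python3 go.py "(.452,-.222,.003)"
```

```text
eef_pos: [0.4521, -0.2218, 0.0028]
t 22.82 p [ 0.4521 -0.2218  0.0028] turn to square [ 0. -0.  0.] F [ 1.2 -0.5  0.3] w 0.093 q [ 0.39  0.73  0.04  2.04 -0.06  0.38  2.05]
(.452,-.222,.003) tx,ty,tz = [ 0.1 -0.2 -0.2]
```

```bash
python3 -m inch '[{"rx":0,"ry":0,"rz":0,"tx":0,"ty":0,"tz":0,"jaw":1},{"rx":0,"ry":0,"rz":0,"tx":0,"ty":0,"tz":0,"jaw":1},{"rx":0,"ry":0,"rz":0,"tx":0,"ty":0,"tz":0,"jaw":1},{"rx":0,"ry":0,"rz":0,"tx":0,"ty":0,"tz":0,"jaw":1},{"rx":0,"ry":0,"rz":0,"tx":0,"ty":0,"tz":0,"jaw":1},{"rx":0,"ry":0,"rz":0,"tx":0,"ty":0,"tz":0,"jaw":1}]'|sed -n '5,6p';  python3 go.py "(.5178,.0302,.165)"; python3 -m inch '[{"rx":0,"ry":0,"rz":0,"tx":0,"ty":0,"tz":-25,"jaw":1},{"rx":0,"ry":0,"rz":0,"tx":0,"ty":0,"tz":-48,"jaw":1},{"rx":0,"ry":0,"rz":0,"tx":-6,"ty":22,"tz":-48,"jaw":1},{"rx":0,"ry":0,"rz":0,"tx":-11,"ty":42,"tz":-48,"jaw":1},{"rx":0,"ry":0,"rz":0,"tx":-11,"ty":42,"tz":0,"jaw":1},{"rx":0,"ry":0,"rz":0,"tx":-11,"ty":42,"tz":0,"jaw":1},{"rx":0,"ry":0,"rz":0,"tx":-11,"ty":42,"tz":0,"jaw":1},{"rx":0,"ry":0,"rz":0,"tx":-11,"ty":42,"tz":0,"jaw":1},{"rx":0,"ry":0,"rz":0,"tx":-4.5,"ty":20,"tz":14,"jaw":1},{"rx":0,"ry":0,"rz":0,"tx":0,"ty":0,"tz":14,"jaw":1}]'|sed -n '2p;5p'; python3 -m inch '[{"rx":0,"ry":0,"rz":0,"tx":0,"ty":0,"tz":0,"jaw":1},{"rx":0,"ry":0,"rz":0,"tx":0,"ty":0,"tz":0,"jaw":1}]'|sed -n 2p; python3 go.py "(.5178,.0302,.123)"
```

```text
grip_width: 0.0527
gripper_force: 30.0
t 23.57 p [ 0.4521 -0.2219  0.003 ] turn to square [-0.  0.  0.] F [-0.4 -0.1  0.2] w 0.0527 q [ 0.39  0.73  0.04  2.04 -0.06  0.38  2.05]
(.5178,.0302,.165) tx,ty,tz = [ -65.7  252.1 -162. ]
eef_pos: [0.5166, 0.0296, 0.1409]
grip_width: 0.053
eef_pos: [0.5169, 0.0264, 0.1421]
t 25.07 p [0.5169 0.0264 0.1421] turn to square [-0.001 -0.001 -0.003] F [ 0.4 -0.6  0.4] w 0.0526 q [-0.14  0.51  0.07  1.9  -0.05  0.74  1.52]
(.5178,.0302,.123) tx,ty,tz = [-0.9  3.8 19.1]
```

```bash
python3 -m inch '[{"rx":0,"ry":0,"rz":0,"tx":0,"ty":3,"tz":2,"jaw":1},{"rx":0,"ry":0,"rz":0,"tx":0,"ty":0,"tz":4,"jaw":1},{"rx":0,"ry":0,"rz":0,"tx":0,"ty":0,"tz":2,"jaw":1},{"rx":0,"ry":0,"rz":0,"tx":0,"ty":0,"tz":0,"jaw":1},{"rx":0,"ry":0,"rz":0,"tx":0,"ty":0,"tz":0,"jaw":1}]'|sed -n 2p; python3 go.py "(.5178,.0302,.1326)"
```

```text
eef_pos: [0.5172, 0.0317, 0.1343]
t 25.7 p [0.5172 0.0317 0.1343] turn to square [-0.  0.  0.] F [-0.2 -1.   0.2] w 0.0533 q [-0.15  0.52  0.06  1.91 -0.05  0.72  1.52]
(.5178,.0302,.1326) tx,ty,tz = [-0.6 -1.5  1.7]
```

```bash
python3 -m inch '[{"rx":0,"ry":0,"rz":0,"tx":0,"ty":-1,"tz":1,"jaw":1},{"rx":0,"ry":0,"rz":0,"tx":0,"ty":0,"tz":1,"jaw":1},{"rx":0,"ry":0,"rz":0,"tx":0,"ty":0,"tz":0.5,"jaw":1},{"rx":0,"ry":0,"rz":0,"tx":0,"ty":0,"tz":0,"jaw":1},{"rx":0,"ry":0,"rz":0,"tx":0,"ty":0,"tz":0,"jaw":1}]'|sed -n 2p; python3 go.py "(.5178,.0302,.1326)"
```

```text
eef_pos: [0.5173, 0.0305, 0.1327]
t 26.32 p [0.5173 0.0305 0.1327] turn to square [-0.  0.  0.] F [-1.6  0.5  5.8] w 0.0527 q [-0.14  0.52  0.06  1.91 -0.05  0.71  1.52]
(.5178,.0302,.1326) tx,ty,tz = [-0.5 -0.3  0.1]
```

```bash
python3 -m inch '[{"rx":0,"ry":0,"rz":0,"tx":0,"ty":0,"tz":-0.5,"jaw":-1},{"rx":0,"ry":0,"rz":0,"tx":0,"ty":0,"tz":0,"jaw":-1},{"rx":0,"ry":0,"rz":0,"tx":0,"ty":0,"tz":0,"jaw":-1},{"rx":0,"ry":0,"rz":0,"tx":0,"ty":0,"tz":0,"jaw":-1},{"rx":0,"ry":0,"rz":0,"tx":0,"ty":0,"tz":-15,"jaw":-1},{"rx":0,"ry":0,"rz":0,"tx":0,"ty":0,"tz":-50,"jaw":-1},{"rx":0,"ry":0,"rz":0,"tx":0,"ty":0,"tz":-55,"jaw":-1},{"rx":0,"ry":0,"rz":0,"tx":0,"ty":0,"tz":0,"jaw":-1},{"rx":0,"ry":0,"rz":0,"tx":0,"ty":0,"tz":0,"jaw":-1}]'|sed -n 2p; python3 -m inch '[{"rx":0,"ry":0,"rz":0,"tx":-19,"ty":34,"tz":0,"jaw":-1},{"rx":0,"ry":0,"rz":0,"tx":-19,"ty":34,"tz":0,"jaw":-1},{"rx":0,"ry":0,"rz":0,"tx":-19,"ty":34,"tz":0,"jaw":-1},{"rx":0,"ry":0,"rz":0,"tx":-19,"ty":34,"tz":0,"jaw":-1},{"rx":0,"ry":0,"rz":0,"tx":0,"ty":0,"tz":0,"jaw":-1},{"rx":0,"ry":0,"rz":0,"tx":0,"ty":0,"tz":0,"jaw":-1}]'|sed -n 2p
python3 - <<'E'
from h import *
for n in ("top","side"):
    f=imaging.grab_frame(n);P=cloud(f)
    print(n,"stack",*circ(f,P,.134,.15,(.517,.03),.05),"knob",*circ(f,P,.185,.235,(.594,.166),.025))
u,v=proj(f,[.55,.1,.17])[0].astype(int)
cv2.imwrite("pics/s3.png",cv2.resize(f["pixels"][v-60:v+60,u-80:u+80,::-1],(800,600),interpolation=cv2.INTER_CUBIC))
E
python3 go.py "(.593,.166,.195)"
```

```text
eef_pos: [0.5168, 0.0307, 0.2526]
eef_pos: [0.5923, 0.1655, 0.2508]
top stack 300 [0.5179 0.0328 0.0275 0.5169 0.0324 0.1409 0.141 ] knob 9 [0.5864 0.1592 0.0169 0.5849 0.1613 0.1955 0.1935]
side stack 207 [0.5163 0.0293 0.0289 0.515  0.0272 0.1388 0.139 ] knob 110 [0.594  0.1636 0.0156 0.5916 0.1565 0.2096 0.2102]
t 28.3 p [0.5926 0.1648 0.2518] turn to square [-0.002 -0.001 -0.002] F [-0.1 -1.   0.3] w 0.0931 q [-0.34  0.53  0.06  1.48 -0.03  1.13  1.29]
(.593,.166,.195) tx,ty,tz = [-0.4  1.2 56.8]
```

View pics/s3.png

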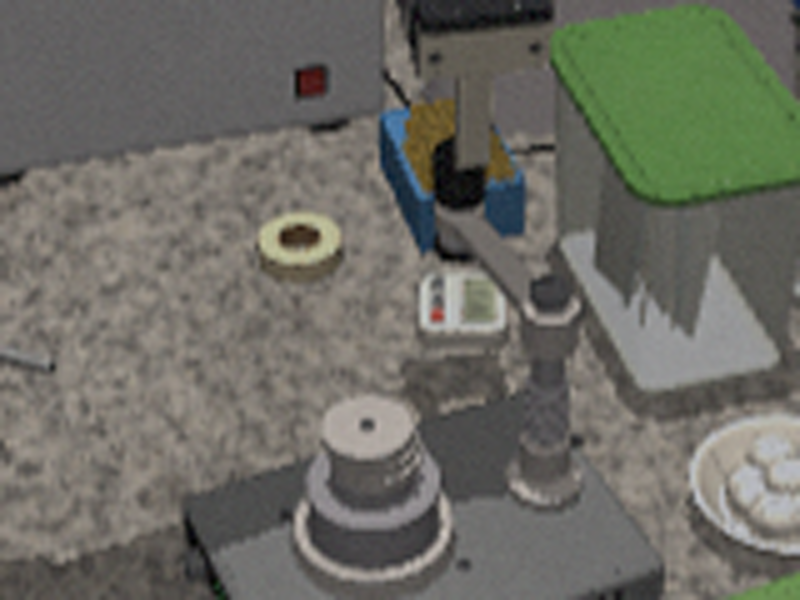

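Three discs stand square on the seated lid (crop (370,440)); the finger hangs just in front of the knob (460,175). Grip the knob.

```bash
python3 -m inch '[{"rx":0,"ry":0,"rz":0,"tx":0,"ty":1,"tz":20,"jaw":-1},{"rx":0,"ry":0,"rz":0,"tx":0,"ty":0,"tz":20,"jaw":-1},{"rx":0,"ry":0,"rz":0,"tx":0,"ty":0,"tz":15,"jaw":-1},{"rx":0,"ry":0,"rz":0,"tx":0,"ty":0,"tz":0,"jaw":-1},{"rx":0,"ry":0,"rz":0,"tx":0,"ty":0,"tz":0,"jaw":1},{"rx":0,"ry":0,"rz":0,"tx":0,"ty":0,"tz":0,"jaw":1},{"rx":0,"ry":0,"rz":0,"tx":0,"ty":0,"tz":0,"jaw":1},{"rx":0,"ry":0,"rz":0,"tx":0,"ty":0,"tz":0,"jaw":1},{"rx":0,"ry":0,"rz":0,"tx":0,"ty":0,"tz":0,"jaw":1},{"rx":0,"ry":0,"rz":0,"tx":0,"ty":0,"tz":0,"jaw":1}]'; python3 go.py
python3 - <<'E'
import numpy as np
from h import r
# post from knob: jar TCP frame (.5177,.0305), post 115 mm from jar along 14 deg
p=r.read_state()["eef_pos"][:2]; jar=np.array([.5177,.0305])
from scipy.optimize import least_squares
post=np.array([.6265,.0575])-[.001,.002]
print(np.linalg.norm(post-jar),np.linalg.norm(p-post))
s=least_squares(lambda q:[np.linalg.norm(q-jar)-.115,np.linalg.norm(q-p)-.115],post).x
a=np.arctan2(*(p-s)[::-1]);b=np.arctan2(*(jar-s)[::-1])%(2*np.pi); print(s,a,b)
t=np.linspace(a,b,11); c=s+.115*np.c_[np.cos(t),np.sin(t)]; print(np.round(np.diff(c,axis=0)*1000*[-1,1],1).tolist())
E
```

```text
clock: 29.55
eef_pos: [0.5931, 0.1677, 0.1973]
orientation: [-0.0, 1.0, -0.0, -0.0]
ft_force: [0.3, -0.5, -0.5]
grip_width: 0.0373
gripper_force: 0.0
t 29.55 p [0.5931 0.1677 0.1973] turn to square [-0. -0.  0.] F [ 0.3 -0.5 -0.5] w 0.0373 q [-0.34  0.58  0.05  1.56 -0.03  1.    1.29]
0.11066092354575746 0.11682306410858015
[0.62922417 0.05855994] 1.8900412382388239 3.3880805254565627
[[15.9, -6.6], [14.7, -8.9], [13.2, -11.0], [11.4, -12.9], [9.4, -14.4], [7.1, -15.7], [4.7, -16.6], [2.2, -17.1], [-0.4, -17.2], [-2.9, -17.0]]
```

```bash
python3 -m inch '[{"rx":0,"ry":0,"rz":0,"tx":0,"ty":0,"tz":0,"jaw":1},{"rx":0,"ry":0,"rz":0,"tx":0,"ty":0,"tz":0,"jaw":1},{"rx":0,"ry":0,"rz":0,"tx":15.9,"ty":-6.6,"tz":0,"jaw":1},{"rx":0,"ry":0,"rz":0,"tx":14.7,"ty":-8.9,"tz":0,"jaw":1},{"rx":0,"ry":0,"rz":0,"tx":13.2,"ty":-11,"tz":0,"jaw":1},{"rx":0,"ry":0,"rz":0,"tx":0,"ty":0,"tz":0,"jaw":1}]'; python3 go.py
```

```text
clock: 30.3
eef_pos: [0.5465, 0.1464, 0.1972]
orientation: [-0.003, 1.0, 0.003, -0.002]
ft_force: [-3.7, 6.2, 0.7]
grip_width: 0.032
gripper_force: 30.4
t 30.3 p [0.5465 0.1464 0.1972] turn to square [ 0.007 -0.004  0.006] F [-3.7  6.2  0.7] w 0.032 q [-0.33  0.51  0.05  1.7  -0.04  0.94  1.31]
```

```bash
python3 -m inch '[{"rx":0,"ry":0,"rz":0,"tx":11.4,"ty":-12.9,"tz":0,"jaw":1},{"rx":0,"ry":0,"rz":0,"tx":9.4,"ty":-14.4,"tz":0,"jaw":1},{"rx":0,"ry":0,"rz":0,"tx":7.1,"ty":-15.7,"tz":0,"jaw":1},{"rx":0,"ry":0,"rz":0,"tx":4.7,"ty":-16.6,"tz":0,"jaw":1},{"rx":0,"ry":0,"rz":0,"tx":0,"ty":0,"tz":0,"jaw":1},{"rx":0,"ry":0,"rz":0,"tx":0,"ty":0,"tz":0,"jaw":1}]'; python3 go.py "(.5177,.0305,.197)"
```

```text
clock: 31.05
eef_pos: [0.4991, 0.0868, 0.1929]
orientation: [-0.004, 1.0, 0.002, -0.02]
ft_force: [-22.5, 7.4, 4.0]
grip_width: 0.0237
gripper_force: 32.2
t 31.05 p [0.4991 0.0868 0.1929] turn to square [ 0.004 -0.04   0.008] F [-22.5   7.4   4. ] w 0.0237 q [-0.24  0.44  0.05  1.84 -0.04  0.9   1.41]
(.5177,.0305,.197) tx,ty,tz = [-18.6 -56.3  -4.1]
```

The knob is squeezing out of the pads; open, and look where it stands.

```bash
python3 -m inch '[{"rx":0,"ry":0,"rz":0,"tx":0,"ty":0,"tz":0,"jaw":-1},{"rx":0,"ry":0,"rz":0,"tx":0,"ty":0,"tz":0,"jaw":-1},{"rx":0,"ry":0,"rz":0,"tx":0,"ty":0,"tz":0,"jaw":-1},{"rx":0,"ry":0,"rz":0,"tx":0,"ty":0,"tz":-20,"jaw":-1},{"rx":0,"ry":0,"rz":0,"tx":0,"ty":0,"tz":-35,"jaw":-1},{"rx":0,"ry":0,"rz":0,"tx":40,"ty":0,"tz":0,"jaw":-1},{"rx":0,"ry":0,"rz":0,"tx":40,"ty":0,"tz":0,"jaw":-1},{"rx":0,"ry":0,"rz":0,"tx":0,"ty":0,"tz":0,"jaw":-1},{"rx":0,"ry":0,"rz":0,"tx":0,"ty":0,"tz":0,"jaw":-1}]'; python3 go.py
python3 - <<'E'
from h import *
for n in ("top","side"):
    f=imaging.grab_frame(n);P=cloud(f)
    print(n,"knob",*circ(f,P,.215,.235,(.518,.08),.035),"post",*circ(f,P,.192,.21,(.628,.058),.02))
u,v=proj(f,[.53,.08,.17])[0].astype(int)
cv2.imwrite("pics/s4.png",cv2.resize(f["pixels"][v-60:v+60,u-80:u+80,::-1],(800,600),interpolation=cv2.INTER_CUBIC))
E
```

```text
clock: 32.17
eef_pos: [0.4377, 0.0816, 0.2527]
orientation: [0.0, 1.0, 0.0, 0.001]
ft_force: [0.7, 0.0, -0.3]
grip_width: 0.0932
gripper_force: 0.0
t 32.17 p [0.4377 0.0816 0.2527] turn to square [ 0.     0.002 -0.   ] F [ 0.7  0.  -0.3] w 0.0932 q [-0.28  0.26  0.06  1.93 -0.02  0.95  1.36]
top knob 133 [0.521  0.0986 0.0163 0.5205 0.0978 0.2281 0.2286] post 90 [0.6256 0.0593 0.0162 0.6258 0.0595 0.2013 0.2023]
side knob 89 [0.5216 0.0935 0.0178 0.5186 0.0898 0.2248 0.2261] post 52 [0.6291 0.0542 0.0162 0.6276 0.0549 0.2007 0.2012]
```

View pics/s4.png

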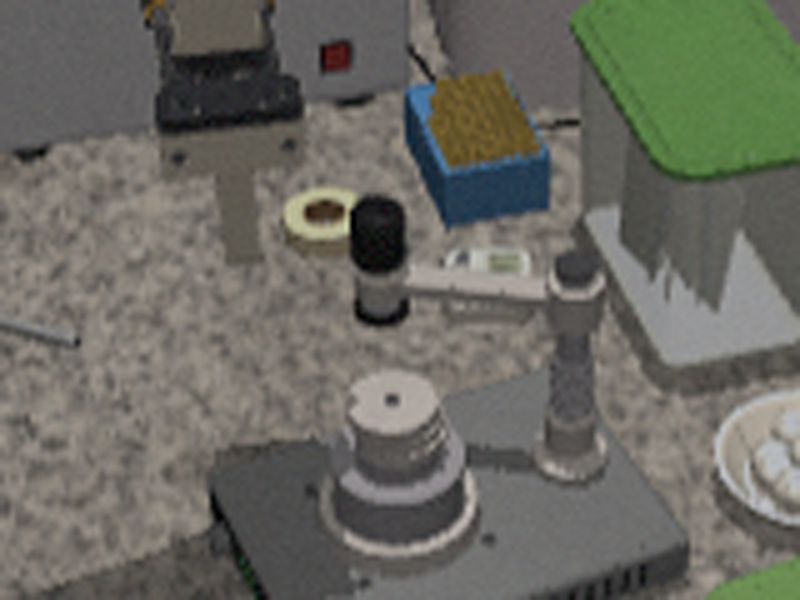

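Knob now at (380,230) in the crop, near (0.520, 0.0965); stack undisturbed. I'll cage it with half-open jaws and push it along.

```bash
python3 -m inch '[{"rx":0,"ry":0,"rz":0,"tx":-27,"ty":5,"tz":0,"jaw":-1},{"rx":0,"ry":0,"rz":0,"tx":-27,"ty":5,"tz":0,"jaw":-1},{"rx":0,"ry":0,"rz":0,"tx":-27,"ty":5,"tz":0,"jaw":-1},{"rx":0,"ry":0,"rz":0,"tx":0,"ty":0,"tz":0,"jaw":-1},{"rx":0,"ry":0,"rz":0,"tx":0,"ty":0,"tz":20,"jaw":-1},{"rx":0,"ry":0,"rz":0,"tx":0,"ty":0,"tz":25,"jaw":-1},{"rx":0,"ry":0,"rz":0,"tx":0,"ty":0,"tz":7,"jaw":-1},{"rx":0,"ry":0,"rz":0,"tx":0,"ty":0,"tz":0,"jaw":0.15},{"rx":0,"ry":0,"rz":0,"tx":0,"ty":0,"tz":0,"jaw":0.15},{"rx":0,"ry":0,"rz":0,"tx":0,"ty":0,"tz":0,"jaw":0.15}]'; python3 -m inch '[{"rx":0,"ry":0,"rz":0,"tx":0,"ty":0,"tz":0,"jaw":0.15},{"rx":0,"ry":0,"rz":0,"tx":0,"ty":0,"tz":0,"jaw":0.15},{"rx":0,"ry":0,"rz":0,"tx":0,"ty":0,"tz":0,"jaw":0.15}]'; python3 go.py "(.5125,.06,.2)"
```

```text
clock: 33.52
eef_pos: [0.5183, 0.0967, 0.2011]
orientation: [-0.0, 1.0, 0.0, 0.001]
ft_force: [0.1, 0.3, -0.1]
grip_width: 0.0673
gripper_force: 0.0
clock: 33.9
eef_pos: [0.5178, 0.0966, 0.2004]
orientation: [-0.0, 1.0, -0.0, 0.0]
ft_force: [0.7, 0.5, -0.1]
grip_width: 0.0408
gripper_force: 0.0
t 33.9 p [0.5178 0.0966 0.2004] turn to square [-0.  0.  0.] F [ 0.7  0.5 -0.1] w 0.0408 q [-0.26  0.44  0.05  1.81 -0.03  0.89  1.38]
(.5125,.06,.2) tx,ty,tz = [  5.3 -36.6   0.4]
```

```bash
python3 -m inch '[{"rx":0,"ry":0,"rz":0,"tx":2,"ty":-9,"tz":0,"jaw":0.15},{"rx":0,"ry":0,"rz":0,"tx":2,"ty":-10,"tz":0,"jaw":0.15},{"rx":0,"ry":0,"rz":0,"tx":1,"ty":-10,"tz":0,"jaw":0.15},{"rx":0,"ry":0,"rz":0,"tx":0,"ty":-10,"tz":0,"jaw":0.15},{"rx":0,"ry":0,"rz":0,"tx":-1,"ty":-10,"tz":0,"jaw":0.15},{"rx":0,"ry":0,"rz":0,"tx":-2,"ty":-10,"tz":0,"jaw":0.15},{"rx":0,"ry":0,"rz":0,"tx":-1,"ty":-5,"tz":0,"jaw":0.15},{"rx":0,"ry":0,"rz":0,"tx":0,"ty":0,"tz":0,"jaw":0.15},{"rx":0,"ry":0,"rz":0,"tx":0,"ty":0,"tz":0,"jaw":0.15}]'; python3 go.py "(.517,.025,.2)"
```

```text
clock: 35.02
eef_pos: [0.517, 0.0327, 0.2004]
orientation: [-0.0, 1.0, -0.0, 0.0]
ft_force: [1.1, 0.2, 0.8]
grip_width: 0.0397
gripper_force: 0.0
t 35.02 p [0.517  0.0327 0.2004] turn to square [-0.     0.001  0.001] F [1.1 0.2 0.8] w 0.0397 q [-0.15  0.43  0.06  1.83 -0.03  0.88  1.5 ]
(.517,.025,.2) tx,ty,tz = [ 0.  -7.7  0.4]
```

```bash
python3 -m inch '[{"rx":0,"ry":0,"rz":0,"tx":-0.5,"ty":-3,"tz":0,"jaw":0.15},{"rx":0,"ry":0,"rz":0,"tx":-0.5,"ty":-3,"tz":0,"jaw":0.15},{"rx":0,"ry":0,"rz":0,"tx":0,"ty":-2,"tz":0,"jaw":0.15},{"rx":0,"ry":0,"rz":0,"tx":0,"ty":0,"tz":0,"jaw":0.15},{"rx":0,"ry":0,"rz":0,"tx":0,"ty":0,"tz":0,"jaw":0.15}]'; python3 go.py
```

```text
clock: 35.65
eef_pos: [0.5177, 0.0258, 0.2003]
orientation: [-0.001, 1.0, 0.001, -0.0]
ft_force: [-0.6, 5.1, 0.2]
grip_width: 0.0394
gripper_force: 2.1
t 35.65 p [0.5177 0.0258 0.2003] turn to square [ 0.001 -0.     0.001] F [-0.6  5.1  0.2] w 0.0394 q [-0.13  0.43  0.06  1.83 -0.04  0.88  1.52]
```

Stop reached. Back off, rise, shut the fingers and press from above.

```bash
python3 -m inch '[{"rx":0,"ry":0,"rz":0,"tx":0,"ty":3,"tz":0,"jaw":-0.2},{"rx":0,"ry":0,"rz":0,"tx":0,"ty":0,"tz":0,"jaw":-0.2},{"rx":0,"ry":0,"rz":0,"tx":0,"ty":0,"tz":-20,"jaw":-0.2},{"rx":0,"ry":0,"rz":0,"tx":0,"ty":0,"tz":-25,"jaw":-0.2},{"rx":0,"ry":0,"rz":0,"tx":0,"ty":0,"tz":0,"jaw":1},{"rx":0,"ry":0,"rz":0,"tx":0,"ty":0,"tz":0,"jaw":1},{"rx":0,"ry":0,"rz":0,"tx":0,"ty":0,"tz":0,"jaw":1},{"rx":0,"ry":0,"rz":0,"tx":0,"ty":0,"tz":0,"jaw":1},{"rx":0,"ry":0,"rz":0,"tx":0,"ty":0,"tz":0,"jaw":1},{"rx":0,"ry":0,"rz":0,"tx":0,"ty":0,"tz":0,"jaw":1}]'|sed -n '2p;5p'; python3 -m inch '[{"rx":0,"ry":0,"rz":0,"tx":0,"ty":0,"tz":10,"jaw":1},{"rx":0,"ry":0,"rz":0,"tx":0,"ty":0,"tz":3,"jaw":1},{"rx":0,"ry":0,"rz":0,"tx":0,"ty":0,"tz":0,"jaw":1},{"rx":0,"ry":0,"rz":0,"tx":0,"ty":0,"tz":0,"jaw":1}]'; python3 go.py "(.5175,.0295,.226)"
python3 - <<'E'
from h import *
for n in ("top","side"):
    f=imaging.grab_frame(n);P=cloud(f)
    print(n,"knob",*circ(f,P,.205,.228,(.517,.03),.03))
u,v=proj(f,[.53,.04,.18])[0].astype(int)
cv2.imwrite("pics/s5.png",cv2.resize(f["pixels"][v-60:v+60,u-80:u+80,::-1],(800,600),interpolation=cv2.INTER_CUBIC))
E
```

```text
eef_pos: [0.5177, 0.0277, 0.2451]
grip_width: 0.002
clock: 37.4
eef_pos: [0.5179, 0.0276, 0.2323]
orientation: [-0.0, 1.0, -0.0, 0.0]
ft_force: [0.3, 0.6, 0.1]
grip_width: 0.0005
gripper_force: 0.0
t 37.4 p [0.5179 0.0276 0.2323] turn to square [-0.  0.  0.] F [0.3 0.6 0.1] w 0.0005 q [-0.14  0.4   0.07  1.78 -0.03  0.96  1.51]
(.5175,.0295,.226) tx,ty,tz = [0.4 1.9 6.3]
top knob 0 [ 0.  0.  0. nan nan nan nan]
side knob 102 [0.5151 0.0252 0.0165 0.5138 0.0187 0.2186 0.22  ]h.py:20: RuntimeWarning: Mean of empty slice.
  return len(q),np.round([x,y,rr,*q.mean(0),np.median(q[:,2])],4)
  ret = um.true_divide(
  return _methods._mean(a, axis=axis, dtype=dtype,
  ret = ret.dtype.type(ret / rcount)
```

View pics/s5.png

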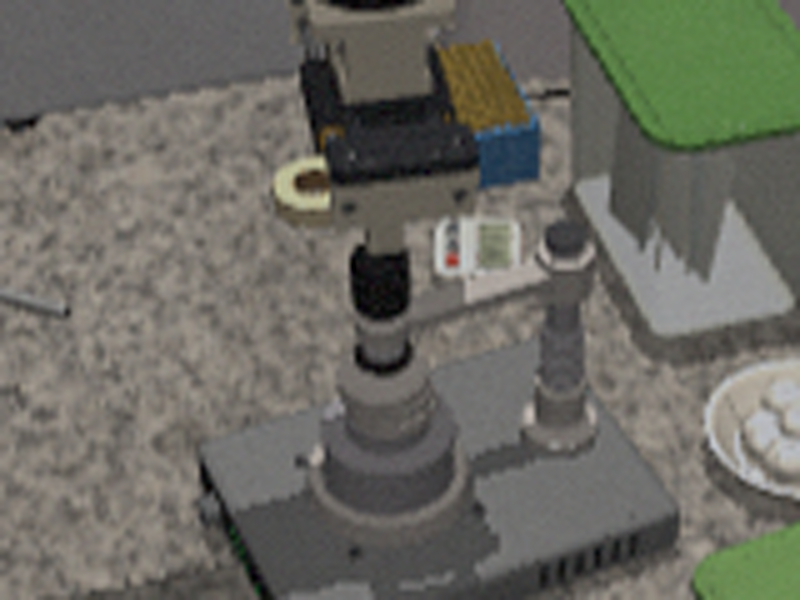

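The clamp stands over the stack, the foot (crop (385,355)) centred on the top disc, shut fingers over the knob. Press gradually.

```bash
python3 -m inch '[{"rx":0,"ry":0,"rz":0,"tx":0,"ty":1.5,"tz":4,"jaw":1},{"rx":0,"ry":0,"rz":0,"tx":0,"ty":0,"tz":3,"jaw":1},{"rx":0,"ry":0,"rz":0,"tx":0,"ty":0,"tz":3,"jaw":1},{"rx":0,"ry":0,"rz":0,"tx":0,"ty":0,"tz":0,"jaw":1},{"rx":0,"ry":0,"rz":0,"tx":0,"ty":0,"tz":0,"jaw":1}]'; python3 -m inch '[{"rx":0,"ry":0,"rz":0,"tx":0,"ty":0,"tz":3,"jaw":1},{"rx":0,"ry":0,"rz":0,"tx":0,"ty":0,"tz":2,"jaw":1},{"rx":0,"ry":0,"rz":0,"tx":0,"ty":0,"tz":0,"jaw":1},{"rx":0,"ry":0,"rz":0,"tx":0,"ty":0,"tz":0,"jaw":1}]'
```

```text
clock: 38.12
eef_pos: [0.518, 0.0293, 0.2225]
orientation: [-0.0, 1.0, 0.0, 0.0]
ft_force: [-0.0, 0.1, 3.7]
grip_width: 0.0007
gripper_force: 1.4
clock: 38.62
eef_pos: [0.518, 0.0293, 0.2175]
orientation: [-0.0, 1.0, 0.0, 0.0]
ft_force: [-0.7, 0.9, 4.9]
grip_width: 0.0005
gripper_force: 2.5
```

```bash
python3 -m inch '[{"rx":0,"ry":0,"rz":0,"tx":0,"ty":0,"tz":2,"jaw":1},{"rx":0,"ry":0,"rz":0,"tx":0,"ty":0,"tz":2,"jaw":1},{"rx":0,"ry":0,"rz":0,"tx":0,"ty":0,"tz":0,"jaw":1},{"rx":0,"ry":0,"rz":0,"tx":0,"ty":0,"tz":0,"jaw":1}]';python3 -m inch '[{"rx":0,"ry":0,"rz":0,"tx":0,"ty":0,"tz":1,"jaw":1},{"rx":0,"ry":0,"rz":0,"tx":0,"ty":0,"tz":0,"jaw":1},{"rx":0,"ry":0,"rz":0,"tx":0,"ty":0,"tz":0,"jaw":1}]'
```

```text
clock: 39.12
eef_pos: [0.5181, 0.0293, 0.2147]
orientation: [-0.0, 1.0, 0.0, 0.001]
ft_force: [-2.9, 1.1, 11.0]
grip_width: 0.0004
gripper_force: 5.5
clock: 39.5
eef_pos: [0.5181, 0.0293, 0.214]
orientation: [-0.0, 1.0, 0.0, 0.001]
ft_force: [-3.1, 0.0, 12.9]
grip_width: 0.0004
gripper_force: 6.2
```

```bash
python3 -m inch '[{"rx":0,"ry":0,"rz":0,"tx":0,"ty":0,"tz":1.5,"jaw":1},{"rx":0,"ry":0,"rz":0,"tx":0,"ty":0,"tz":0,"jaw":1},{"rx":0,"ry":0,"rz":0,"tx":0,"ty":0,"tz":0,"jaw":1},{"rx":0,"ry":0,"rz":0,"tx":0,"ty":0,"tz":0,"jaw":1}]' | sed -n '2p;4p'
python3 - <<'E'
from h import *
f=imaging.grab_frame("side");P=cloud(f)
for z,w in((.14,.028),(.13,.028),(.12,.028),(.1,.041)):
    q=P[(abs(P[...,2]-(z-.004))<.004)&(np.hypot(P[...,0]-.517,P[...,1]-.029)<.05)]; print(z,len(q),np.round(q.min(0),4),np.round(q.max(0),4))
print(r.job_done())
E
```

```text
eef_pos: [0.5181, 0.0293, 0.2129]
ft_force: [-3.4, 0.8, 15.3]
0.14 80 [0.4882 0.     0.1322] [0.5416 0.0496 0.14  ]
0.13 32 [0.4904 0.0013 0.1221] [0.5426 0.0234 0.13  ]
0.12 36 [0.4931 0.0021 0.1121] [0.5465 0.0284 0.1197]
0.1 208 [ 0.4774 -0.0113  0.092 ] [0.5558 0.0539 0.1   ]
the job is handed in; nothing more can be done
None
```

I handed the job in at about 40 s. The lid measured fully home and level, with three discs stacked on its boss within about 3 mm of its axis. The clamp is held down on the knob with 15 N, which I estimate puts about 10 N on the top disc; I got no verdict back.

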